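# Start the air compressor from the bench control box

## Robot

A 6-joint arm with a two-finger parallel gripper is mounted at the origin on the work surface. World frame = base frame: x ahead of the robot, y to its left, z up, the work surface at z = 0. Lengths are in mm, angles in rad, forces in N, time in s.
With the tool pointing down it reaches from about 275 to 775 mm from the base axis. Payload 14.6 kg.
Tool frame: the origin (TCP) lies midway between the tips of the shut fingers; the grasp point (between the pads) lies 19 mm behind it; z points along the fingers, y is the line along which they close (so a half turn about z gives the same grasp; the last joint's range is limited). The gripper opens to 85 mm and grips with 20 to 120 N. Pads are 22 mm wide; open, the fingers measure 114 mm over their backs; the gripper's body (76 mm by 85 mm) begins 54 mm behind the grasp point. The pads swing forward as they close: fully open they stand 13 mm farther back than shut.
Start: joints at [1.19, 0.263, -0.048, 1.259, 0, 1.415], TCP at [117.545, 511.675, 231.278] pointing down, gripper open.
Joint ranges: [-2.65, 2.65], [-0.89, 1.7], [-1.18, 1.37], [-2.13, 2.11], [-1.35, 1.29], [-3.14, 3.14]. Speed limits (rad/s): [1.89, 1.89, 2.57, 2.79, 3.14, 3.14].

## Interface

Orientations are given as [roll, pitch, yaw] about the fixed x, y, z axes, in that order (R = Rz(yaw) Ry(pitch) Rx(roll)).
In Python, from cell import sensors, capture, env gives the robot as it stands.
- The arm moves only by the tool arm_command, never from a script. Its argument "increments" is a list that holds one entry, the list of rows, each a list of 6 numbers: the shift along the tool's x, y, z in mm, then the turn, a rotation vector about the tool's x, y, z in rad. A call has 1 to 10 rows; each row is the pose to reach, as a shift and turn from the pose commanded when the call began, along the tool's axes at that moment; what a row does not reach only later rows make up. A row lasts 1/8 s, in which the tool goes at most 62.5 mm and 10.7 degrees, less where a joint would pass 70% of its speed; a pose out of reach is approached as far as the arm can. A call with a gripper value outside its range is refused whole. "jaw" is the closure, from -1 (fully open) to 1 (shut), set as the call begins (left out, the last holds). The fingers move at their own pace and stop on an object; "newtons" is the grip in N (left out, the last holds). Time passes only in rows, so rows that repeat a pose let the fingers close. It gives the time, the measured TCP pose, the force, the opening and the grip force at its end, in the units of the state.
- sensors.sense(): the state, without advancing time (a new reading comes with each control period).
- capture(name): name is "scene" or "top" or "wrist"; returns a dict with "color" (480x640x3 uint8, red, green, blue), "fov_y" (degrees; the focal length in pixels is half the picture's height over the tangent of half this angle, whatever the lens; pixels are square), "cx", "cy" (the principal point, pixels), "position" and "orientation" of the camera in the world; the wrist camera has in their place "tool_from_camera" (4x4, takes a point from camera to tool coordinates, whose origin is the TCP and whose axes are the flange's). Camera axes: x right, y up, looking along -z (the intrinsics and any distortion apply to the point x, -y, -z); pixel columns grow to the right and rows downward; lengths in mm; the calibration is good to about 2 mm. A picture is of the moment at which its call begins: read the wrist's pose just before it. There is no depth.
- env.job_done(): hands the job in; it is judged then, once.
The state is a dict: "time_s": time; "qpos": joint angles; "qd": joint speeds; "joint_torque": joint torques, N m; "ee_pos": TCP position; "ee_rot": TCP orientation; "contact_force": force on the tool from outside, world axes, zero at the start; "wrist_torque": the same for the moment, N m; "finger_gap": finger opening in mm; "grip_force": force on a finger pad.
Only numpy, scipy, OpenCV 4.12 (cv2) and the standard library are available. Lean on these libraries where they do the work, as an engineer would, in place of code of your own. Each camera call takes 0.05 s, during which the arm holds its last target. There are 200 camera calls.

## Task

Start the workshop's air compressor from the control box on the bench: first press down the raised end of the rocker switch until it has gone all the way over, then push the small round button fully in so that it stays in, and last press the square button fully down, keep it down for at least two seconds and let it go. Do not press the mushroom-headed stop button, and leave the jar, the wrench and the parts bin where they stand.

Things in the scene. Friction and masses are not known exactly. Their poses are not given: they have to be found in the camera images.
- console: Grey metal control box fixed to the bench, 210 x 210 x 60 mm; origin centre of its underside, z up, -x side towards the robot; it may be turned. On its top are four black units, 70 x 70 x 12 mm (tops 72 mm above the bench), centres 45 mm from the box's middle in x and y. Which control sits on which unit changes; all caps are the same grey, told apart by shape. Press from straight above.
- rocker_raised (a point): Point to press: on the upper face of the rocker's raised half, 22 mm from the pivot, 7 mm from the raised end. The rocker is a V paddle 24 mm wide, 56 mm long along the console's x, pivot at its unit's centre, 82 mm above the bench. At the start the half towards the robot (console -x) slopes up, its end 11 mm above the pivot; the far half is level. The point sinks about 9 mm as it goes over.
- rocker (a joint): Rocker switch angle, rad: 0 (up to 0.05 at the start) = off, 0.40 = fully over, on (the robot-side half then lies level, the far half is raised). Turning it takes about 3 N at the point; it stays where it is left.
- round_top (a point): Centre of the flat top of the small round button, 26 mm in diameter, standing 12 mm proud of its unit when out (84 mm above the bench), 4 mm when in.
- round (a joint): Travel of the round button, m: 0 = out, 0.008 = fully in. Moving it takes about 3 N; it has no return spring and stays in where it is pushed.
- square_top (a point): Centre of the flat top of the square button, 38 x 38 mm, standing 12 mm proud of its unit when up (84 mm above the bench).
- square (a joint): Travel of the square button, m: 0 = up, 0.007 = fully down. Sprung: starts to move at about 2 N, fully down at about 6 N, comes back up when let go.
- stop_top (a point): Top centre of the mushroom-headed stop button, a domed head 42 mm in diameter on a thinner stem, top 26 mm above its unit (98 mm above the bench): not to be pressed.
- stop (a joint): Travel of the stop button, m: 0 = up, 0.006 = fully down; sprung, 2 to 6 N.
- jar: Glass jar with a steel lid, 60 mm in diameter, 85 mm high, standing on the bench beside the control box on its +y side; origin at the centre of its underside. To be left alone.
- wrench: Steel wrench about 170 mm long lying flat on the bench beside the control box on its -y side; origin at about its middle, x along it. To be left alone.
- bin: Small open blue plastic parts bin, 110 x 90 mm, 50 mm high, on the bench beside the control box on its +y side, beyond the jar; origin at the centre of its underside. To be left alone.

How it is judged (in metres and radians):
On the way, in this order (a step that is already met when the one before it is completed fails the run):
1. the rocker switch is fully over (on) (value of joint rocker above 0.33 rad), for 0.1 s.
2. with the rocker on, the round button is fully in (value of joint rocker above 0.33 rad and value of joint round above 0.006 m), for 0.1 s.
3. with the rocker on and the round button in, the square button is held fully down for two seconds (1.9 s counted) (all of step 2 and value of joint square above 0.005 m), for 1.9 s.
At the end, for the whole second after the job is handed in: The rocker is over (beyond 0.33 of 0.40 rad), the round button in (beyond 6 of 8 mm), the square button let go and back up (within 1.5 mm), the stop button up (within 1.5 mm), and the jar, wrench and bin at rest within 20 mm of where they stood (all of step 2 and value of joint each of square, stop below 0.0015 m and distance of each of jar, wrench, bin from where it was at the start of the episode below 0.02 m and linear speed of each of jar, wrench, bin below 0.02 m/s); the robot touches nothing.
It fails at once if the round button is pushed in (beyond 4 mm) before the rocker is on (value of joint round above 0.004 m and value of joint rocker below 0.25 rad).
It fails at once if the square button is pressed (beyond 3 mm) before the round button is in (value of joint square above 0.003 m and value of joint round below 0.0045 m).
It fails at once if the mushroom-headed stop button is pressed (beyond 2 mm) (value of joint stop above 0.002 m).
It fails at once if the jar, the wrench or the bin is moved by more than 20 mm or lifted by more than 10 mm (distance of any of jar, wrench, bin from where it was at the start of the episode above 0.02 m or height (world z) of any of jar, bin above 0.012 m or height (world z) of wrench above 0.02 m).
It also fails if it takes over 43 s, if anything falls off the work surface, if the arm or the gripper's body presses on something with over 40 N, if the wrist force passes 120 N, or if a joint passes its speed limit or range.

## Working session

There is one attempt and no reset: what is moved stays moved. The work goes in short steps, Python scripts to look and compute and a tool call to move; the robot and the scene stay as the last step left them, time stands still between calls to the robot, and variables do not carry over. Pictures are saved under pics/ and viewed, at most 10 in all, crops included, and the job is handed in when it is done.

Besides the shell and the picture viewer there is one more tool, called after ">>>" in YAML: its name, and indented under it one key for each argument. arm_command: Moves the arm, as the interface text tells. Its arguments: {"type":"object","properties":{"increments":{"type":"array","items":{"type":"array","items":{"type":"array","items":{"type":"number"}}}},"jaw":{"type":"number"},"newtons":{"type":"number"}},"required":["increments"]}

```bash
mkdir -p pics; ls
python3 - <<'E'
from cell import sensors,capture
import cv2
s=sensors.sense();print(s['time_s'],s['ee_pos'],s['ee_rot'],s['contact_force'])
for n in("top","scene"):
    c=capture(n);cv2.imwrite(f'pics/{n}1.png',c['color'][:,:,::-1]);print({k:v for k,v in c.items() if k!='color'})
E
```

```text
pics
0.0 [117.42980945 511.43486567 230.8300849 ] [-3.14056695e+00 -1.97241361e-04  2.91581870e+00] [-0.42173205  0.14406415 -0.85118461]
{'fov_y': 56.35299934400483, 'cx': 322.3379810228063, 'cy': 242.89726154388285, 'position': array([501.8900777 ,  62.56637329, 919.61048798]), 'orientation': array([ 0.04448361, -0.02825846, -1.55185291])}
{'fov_y': 54.88880739525075, 'cx': 324.3076201922721, 'cy': 237.11673584357283, 'position': array([891.67003063, 330.16354863, 750.51879764]), 'orientation': array([0.55432516, 0.01517188, 2.26611034])}
```

View pics/top1.png

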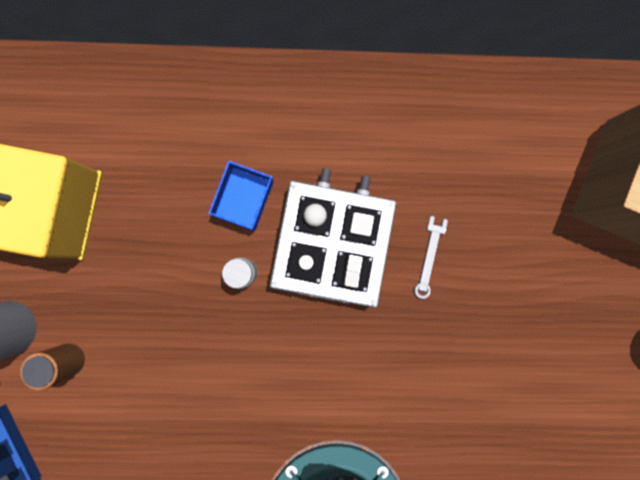

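The top view shows the console with corners at about (292,183), (395,199), (377,305) and (272,290). The stop button is at (316,215), square at (362,225), round at (306,262) and rocker at (352,270). The jar is at (239,274), the bin at (241,196) and the wrench at (430,258).

```bash
cat > h.py <<'E'
import numpy as np,cv2
from scipy.spatial.transform import Rotation as R
def ray(c,uv,z,T=None):
    f=240/np.tan(np.radians(c['fov_y']/2)); uv=np.atleast_2d(uv).astype(float)
    d=np.c_[(uv[:,0]-c['cx'])/f,-(uv[:,1]-c['cy'])/f,-np.ones(len(uv))]
    if T is None: M=R.from_euler('xyz',c['orientation']).as_matrix();p=np.array(c['position'])
    else: M=T[:3,:3];p=T[:3,3]
    d=d@M.T
    return p+d*((z-p[2])/d[:,2])[:,None]
E
python3 - <<'E'
from cell import capture
from h import *
c=capture("top");g=cv2.cvtColor(c['color'],cv2.COLOR_RGB2GRAY)
m=np.zeros_like(g);cv2.fillPoly(m,[np.array([[294,187],[391,202],[374,301],[276,287]])],255)
d=((g<90)&(m>0)).astype(np.uint8)
n,l,st,ce=cv2.connectedComponentsWithStats(d)
for i in range(1,n):
    if st[i,4]<300: continue
    k=cv2.convexHull(np.argwhere(l==i)[:,::-1].astype(np.int32))
    r=cv2.minAreaRect(k);P=ray(c,cv2.boxPoints(r),72)
    print(st[i,4],np.round(r[0]),P.mean(0).round(1),[np.linalg.norm(P[j]-P[j-1]).round(1) for j in range(2)],np.degrees(np.arctan2(*(P[1]-P[0])[1::-1])).round(1))
# caps
for nm,uv in dict(square=(362,225),round=(306,262),rocker=(352,270),stop=(316,215)).items():
    b=((g>110)&(cv2.circle(np.zeros_like(g),uv,13,255,-1)>0)).astype(np.uint8)
    n,l,st,ce=cv2.connectedComponentsWithStats(b)
    i=l[uv[1],uv[0]];print(nm,ce[i].round(1),st[i],ray(c,ce[i],98 if nm=='stop' else 84).round(1))
print(ray(c,[[292,183],[395,199],[377,305],[272,290]],60).round(1))
E
```

```text
707 [314. 216.] [590.8  55.8  72. ] [np.float64(65.0), np.float64(66.2)] -9.5
642 [360. 225.] [575.8 -32.4  72. ] [np.float64(65.8), np.float64(66.2)] -9.6
947 [305. 262.] [502.7  70.7  72. ] [np.float64(65.8), np.float64(65.4)] -10.0
664 [352. 271.] [487.3 -17.6  72. ] [np.float64(66.4), np.float64(65.9)] -10.3
square [361.9 224.1] [350 213  24  23 445] [[576.3 -33.8  84. ]]
round [305.8 261.9] [299 255  15  15 183] [[503.4  69.7  84. ]]
rocker [353.1 270.2] [345 257  18  27 352] [[489.7 -18.7  84. ]]
stop [315.  214.4] [304 204  23  22 401] [[591.2  54.5  98. ]]
[[ 655.1   99.7   60. ]
 [ 628.6 -100.3   60. ]
 [ 423.6  -68.    60. ]
 [ 448.8  133.3   60. ]]
```

View pics/scene1.png

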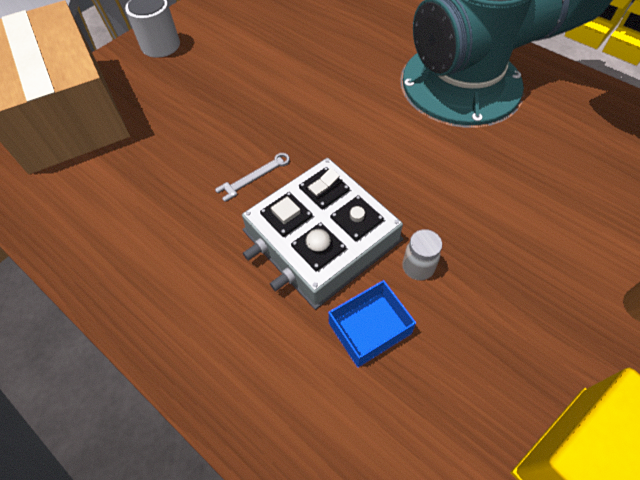

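Unit spacings come out at 89.5 mm against a nominal 90, with console yaw at about -9.7°, so the measurements are consistent. The targets are the rocker point at (466.6, -14.2), the round button at (503, 70) and the square button at (576, -33). I'll shut the gripper and go above the rocker point at the current height.

>>> arm_command:
  increments:
    - [[-20, -19, 0, 0, 0, -0.02], [-65, -62, 0, 0, 0, -0.04], [-115, -109, 0, 0, 0, -0.056], [-165, -156, 0, 0, 0, -0.056], [-215, -203, 0, 0, 0, -0.056], [-265, -250, 0, 0, 0, -0.056], [-315, -297, 0, 0, 0, -0.056], [-365, -345, 0, 0, 0, -0.056], [-415, -392, 0, 0, 0, -0.056], [-458, -434.5, 0, 0, 0, -0.056]]
  jaw: 1

```text
time_s: 1.4
ee_pos: [444.8, 18.4, 231.3]
ee_rot: [3.141, 0.0, 2.971]
contact_force: [2.4, 0.7, 0.9]
finger_gap: -0.0
grip_force: 0.0
```

>>> arm_command:
  increments:
    - [[0, 0, 0, 0, 0, 0], [0, 0, 0, 0, 0, 0], [0, 0, 0, 0, 0, 0]]

```text
time_s: 1.78
ee_pos: [443.5, 21.5, 231.4]
ee_rot: [3.141, -0.0, 2.973]
contact_force: [0.4, 0.2, 0.3]
finger_gap: 0.1
grip_force: 0.0
```

Run:
```python
from cell import sensors,capture
from h import *
s=sensors.sense();c=capture("wrist");cv2.imwrite('pics/w1.png',c['color'][:,:,::-1])
print(s['ee_pos'],s['ee_rot'],c['tool_from_camera'])
T=np.eye(4);T[:3,:3]=R.from_euler('xyz',s['ee_rot']).as_matrix();T[:3,3]=s['ee_pos']
T=T@np.array(c['tool_from_camera']);np.save('T1.npy',T);g=c['color']
# expected pixels
f=240/np.tan(np.radians(c['fov_y']/2))
for n,p in dict(rock=(487.2,-17.6,82),pt=(466.6,-14.2,90),round=(503,70,84),square=(576,-33,84)).items():
    q=np.linalg.inv(T)@np.r_[p,1];print(n,c['cx']-f*q[0]/q[2],c['cy']+f*q[1]/q[2])
```

```text
[443.48702923  21.46790806 231.38336638] [ 3.14149745e+00 -7.34577066e-05  2.97325028e+00] [[ 3.69384382e-04  9.47246727e-01  3.20505073e-01  8.20084399e+01]
 [ 9.99999831e-01 -2.05655637e-04 -5.44695557e-04 -7.87905383e-02]
 [-4.50047409e-04  3.20505220e-01 -9.47246642e-01 -1.42530612e+02]
 [ 0.00000000e+00  0.00000000e+00  0.00000000e+00  1.00000000e+00]]
rock 278.46667333332044 285.99688499157304
pt 276.5009709154872 265.11532456798477
round 391.0543334789003 288.1001211471086
square 281.1574028153554 382.9186596116465
```

View pics/w1.png

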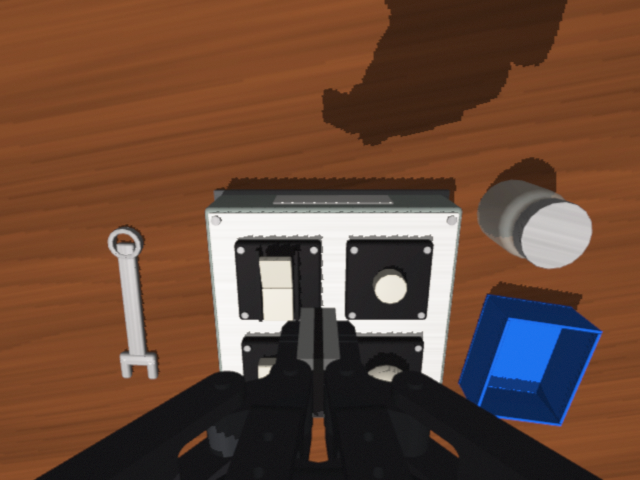

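The wrist view shows the rocker's pivot line at about (276,288) and the round button at (390,289). Both are within 2 px of prediction, so I'll go above the rocker.

>>> arm_command:
  increments:
    - [[-14, -15, 20, 0, 0, 0], [-28.8, -31.3, 50, 0, 0, 0], [-28.8, -31.3, 85, 0, 0, 0], [-28.8, -31.3, 115, 0, 0, 0], [-28.8, -31.3, 126, 0, 0, 0], [-28.8, -31.3, 126, 0, 0, 0], [-28.8, -31.3, 126, 0, 0, 0]]

```text
time_s: 2.7
ee_pos: [467.8, -15.1, 106.4]
ee_rot: [-3.142, 0.002, 2.972]
contact_force: [0.0, -0.2, -0.1]
finger_gap: 0.0
grip_force: 0.0
```

>>> arm_command:
  increments:
    - [[1, 0, 8, 0, 0, 0], [1, 0, 13, 0, 0, 0], [1, 0, 17, 0, 0, 0], [1, 0, 20, 0, 0, 0], [1, 0, 22, 0, 0, 0], [1, 0, 23.5, 0, 0, 0], [1, 0, 24.5, 0, 0, 0], [1, 0, 24.5, 0, 0, 0], [1, 0, 24.5, 0, 0, 0]]

```text
time_s: 3.82
ee_pos: [466.3, -15.1, 81.8]
ee_rot: [-3.141, 0.001, 2.972]
contact_force: [-9.0, 0.6, 24.9]
finger_gap: 0.1
grip_force: 12.2
```

>>> arm_command:
  increments:
    - [[0, 0, -15, 0, 0, 0], [0, 0, -45, 0, 0, 0], [-10, 40, -60, 0, 0, 0], [-21.9, 90, -60, 0, 0, 0], [-21.9, 90, -50, 0, 0, 0], [-21.9, 90, -35, 0, 0, 0], [-21.9, 90, -25, 0, 0, 0], [-21.9, 90, -25, 0, 0, 0]]

```text
time_s: 4.82
ee_pos: [502.4, 69.5, 105.1]
ee_rot: [-3.141, -0.001, 2.971]
contact_force: [0.0, -0.4, -0.5]
finger_gap: -0.2
grip_force: 0.0
```

Run:
```python
from cell import sensors,capture
from h import *
s=sensors.sense();c=capture("scene");b=c['color'];a=cv2.imread('pics/scene1.png')[:,:,::-1]
x=np.hstack([i[140:290,230:410] for i in(a,b)])[:,:,::-1]
cv2.imwrite('pics/s2.png',cv2.resize(x,None,fx=2.2,fy=2.2,interpolation=2));print(s['ee_pos'],s['contact_force'])
```

```text
[502.44934648  69.48926812 105.14517178] [ 0.01479108 -0.38549518 -0.47553617]
```

View pics/s2.png

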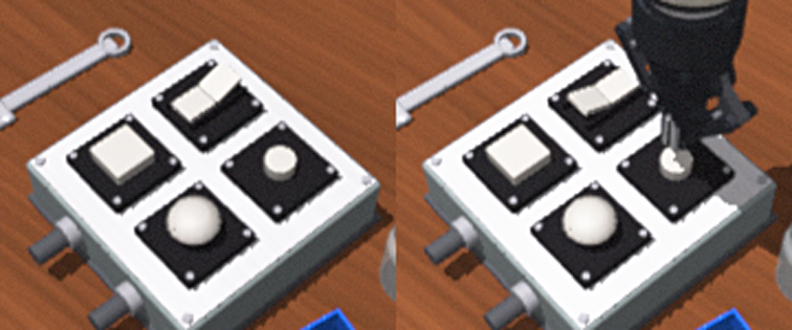

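The before/after crops show the rocker's far half now raised (around (590,98) in the right crop), so it has gone over. The fingers stand above the round button at (675,160).

>>> arm_command:
  increments:
    - [[0, 0, 10, 0, 0, 0], [0, 0, 18, 0, 0, 0], [0, 0, 22, 0, 0, 0], [0, 0, 25, 0, 0, 0], [0, 0, 27.5, 0, 0, 0], [0, 0, 29, 0, 0, 0], [0, 0, 30, 0, 0, 0], [0, 0, 30, 0, 0, 0], [0, 0, 30, 0, 0, 0]]

```text
time_s: 6.0
ee_pos: [503.0, 70.0, 75.9]
ee_rot: [3.142, 0.0, 2.972]
contact_force: [-3.2, -0.1, 5.8]
finger_gap: -0.1
grip_force: 2.7
```

>>> arm_command:
  increments:
    - [[0, 0, 0.6, 0, 0, 0], [0, 0, 1.2, 0, 0, 0], [0, 0, 1.2, 0, 0, 0]]

```text
time_s: 6.38
ee_pos: [503.0, 70.0, 75.6]
ee_rot: [3.142, 0.001, 2.972]
contact_force: [-8.8, -0.0, 22.2]
finger_gap: 0.1
grip_force: 11.1
```

>>> arm_command:
  increments:
    - [[0, 0, -15, 0, 0, 0], [0, 0, -55, 0, 0, 0], [-30, -30, -65, 0, 0, 0], [-65, -65, -65, 0, 0, 0], [-89.3, -89.3, -65, 0, 0, 0], [-89.3, -89.3, -55, 0, 0, 0], [-89.3, -89.3, -35, 0, 0, 0], [-89.3, -89.3, -26, 0, 0, 0], [-89.3, -89.3, -26, 0, 0, 0]]

```text
time_s: 7.5
ee_pos: [575.3, -32.6, 100.2]
ee_rot: [3.141, -0.001, 2.972]
contact_force: [0.0, 0.1, 0.1]
finger_gap: -0.2
grip_force: 0.0
```

Run:
```python
from cell import sensors,capture
from h import *
s=sensors.sense();c=capture("scene");b=c['color']
cv2.imwrite('pics/s3.png',cv2.resize(b[140:290,230:410,::-1],None,fx=3,fy=3,interpolation=2));print(s['ee_pos'],s['contact_force'])
```

```text
[575.34188881 -32.59811011 100.16864443] [0.02851093 0.08181838 0.1078059 ]
```

View pics/s3.png

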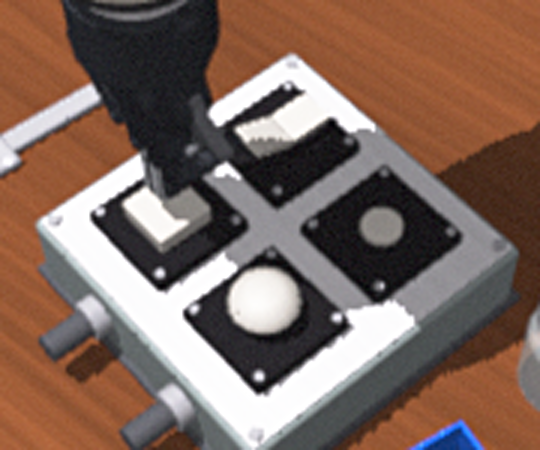

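The round button at (381,227) is in, the rocker is still over, and the fingers stand above the square cap at (165,210). Now I'll press the square button and hold it.

>>> arm_command:
  increments:
    - [[0, 0, 10, 0, 0, 0], [0, 0, 16, 0, 0, 0], [0, 0, 20, 0, 0, 0], [0, 0, 22.5, 0, 0, 0], [0, 0, 24, 0, 0, 0], [0, 0, 24.7, 0, 0, 0], [0, 0, 24.7, 0, 0, 0], [0, 0, 24.7, 0, 0, 0]]

```text
time_s: 8.55
ee_pos: [575.9, -33.1, 76.9]
ee_rot: [3.142, 0.001, 2.972]
contact_force: [-6.3, 2.0, 16.9]
finger_gap: -0.2
grip_force: 8.5
```

>>> arm_command:
  increments:
    - [[0, 0, 0.3, 0, 0, 0], [0, 0, 0.3, 0, 0, 0], [0, 0, 0.3, 0, 0, 0], [0, 0, 0.3, 0, 0, 0], [0, 0, 0.3, 0, 0, 0], [0, 0, 0.3, 0, 0, 0], [0, 0, 0.3, 0, 0, 0], [0, 0, 0.3, 0, 0, 0], [0, 0, 0.3, 0, 0, 0], [0, 0, 0.3, 0, 0, 0]]

```text
time_s: 9.8
ee_pos: [575.9, -33.1, 76.8]
ee_rot: [3.142, 0.001, 2.972]
contact_force: [-8.1, 1.1, 20.7]
finger_gap: -0.1
grip_force: 10.3
```

>>> arm_command:
  increments:
    - [[0, 0, 0.2, 0, 0, 0], [0, 0, 0.2, 0, 0, 0], [0, 0, 0.2, 0, 0, 0], [0, 0, 0.2, 0, 0, 0], [0, 0, 0.2, 0, 0, 0], [0, 0, 0.2, 0, 0, 0], [0, 0, 0.2, 0, 0, 0], [0, 0, 0.2, 0, 0, 0], [0, 0, 0.2, 0, 0, 0], [0, 0, 0.2, 0, 0, 0]]

```text
time_s: 11.05
ee_pos: [576.0, -33.1, 76.8]
ee_rot: [3.142, 0.001, 2.972]
contact_force: [-7.7, 2.3, 23.3]
finger_gap: 0.0
grip_force: 11.5
```

The button has been held down for over 2.5 s, so I'll release it and lift clear.

>>> arm_command:
  increments:
    - [[0, 0, 0, 0, 0, 0], [0, 0, -10, 0, 0, 0], [0, 0, -40, 0, 0, 0], [0, 0, -90, 0, 0, 0], [0, 0, -130, 0, 0, 0], [0, 0, -150, 0, 0, 0], [0, 0, -150, 0, 0, 0], [0, 0, -150, 0, 0, 0]]

```text
time_s: 12.05
ee_pos: [575.6, -33.1, 224.4]
ee_rot: [-3.142, -0.001, 2.972]
contact_force: [-0.1, 0.5, 0.4]
finger_gap: -0.2
grip_force: 0.0
```

Run:
```python
from cell import capture
from h import *
c=capture("scene");b=c['color']
cv2.imwrite('pics/s4.png',b[:,:,::-1])
```

```text
(no output)
```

View pics/s4.png

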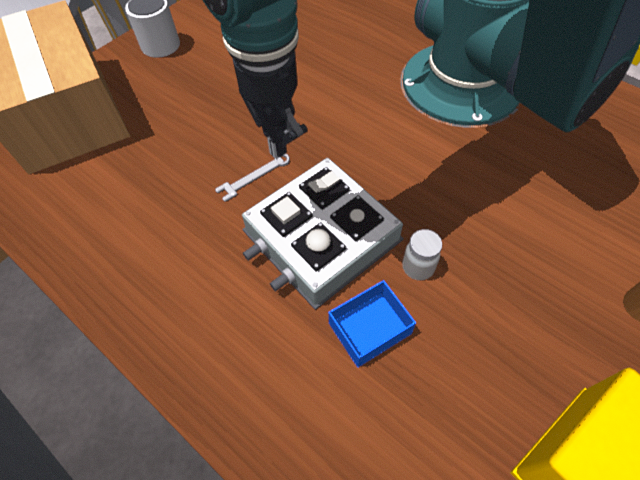

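The rocker (324,185) is over, the round button (357,216) is in, the square button (286,210) is back up and the stop button (318,240) is untouched. The jar, wrench and bin are where they were.

```bash
python3 -c "
from cell import env
print(env.job_done())"
```

```text
the job is handed in; nothing more can be done
None
```

I pressed the rocker over, pushed the round button in, and held the square button down for over 2.5 s before letting it go; the stop button, jar, wrench and bin were left alone. The job is handed in at about 12 s of the 43 s allowed, but the hand-in returned no verdict.

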